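Load the second valve plate on the rinse carrier and hold the carrier level

TASK

Take the ground steel valve plate off the cast iron lapping plate, lay it flat, centred and squarely in line on the free pair of narrow rails of the two-place carrier while the carrier stands on the bench, and let go of it. Then take the carrier by the square grip on its middle post, lift it with both valve plates lying in their places, and finish still holding it level and steady, its feet about 10 cm above the worktop and clear of everything else. Leave the other things on the bench where they lie.

Things in the scene. Friction and masses are not known exactly. Their poses are not given: they have to be found in the camera images.
- lapped_plate_center (a point): centre (half-way up) of the valve plate to be loaded: bright ground steel plate, 80 mm long (its x) by 52 mm wide (its y) by 8 mm thick (its z, up), two 18 mm port holes in the middle and four 5 mm holes near the corners, about 0.22 kg (varies by 15 %); starts lying flat on the lapping plate. Either end may point either way on the carrier.
- loaded_plate_center (a point): centre (half-way up) of a second valve plate, same shape and size, same axes; starts already lying on the carrier's other pair of rails and must stay there.
- lapped_plate: the same valve plate to be loaded; origin at the centre of its underside, axes as for its centre point.
- loaded_plate: the same already loaded valve plate; origin at the centre of its underside.
- carrier: two-place aluminium carrier, loose, 0.35 kg empty; origin at the centre of its underside (0 mm high when standing on the bench), x along its 212 mm spine, z up. Spine 22 mm wide, its top 14 mm up. Two cross feet 18 x 90 mm, 8 mm high, under x = +72 and -72 mm. In the middle a 14 mm round post carrying a black square grip. Each side of the post a place for one plate: two narrow white rails. Nothing but the grip rises above the rails.
- carrier_grip (a point): centre of the carrier's square grip, 24 x 24 mm with faces square to the carrier's x and y, 36 mm tall (68 to 104 mm above the feet); 86 mm above the carrier's underside. The carrier balances about this axis when both plates lie in place.
- free_nest (a point): middle of the free place, on the level of the rail tops, 30 mm above the carrier's underside and 72 mm along carrier +x; axes as the carrier's. Its two rails are 6 mm wide and 60 mm long, run along y, 48 mm apart (at x = -24 and +24 mm of this point), without lips. A plate lies here with its length along x, across both rails.
- full_nest (a point): the same for the place that is already taken, 72 mm along carrier -x.
- lapper: fixed lapping station, origin at the middle of the underside of a cast iron disc 260 mm across and 40 mm high, with a flat top on which the valve plate lies. On its +x half a steel conditioning ring 84 mm across, top at 64 mm, with a bar (top at 71 mm) to a crank bracket; crank at x = 160 mm, its knob's top at 116 mm. The bracket reaches out to x = 186 mm.
- reed_stop_a_center (a point): bystander: dark blued steel strip, 70 x 16 x about 10 mm, lying on the bench; its middle near the underside.
- reed_stop_b_center (a point): bystander: a second such strip; its middle near the underside.
- seat_gauge_center (a point): bystander: brass spool-shaped seat gauge, 38 mm across the foot, 44 mm tall; its centre.
- dressing_stone_center (a point): bystander: grey ceramic dressing stone, 35 x 95 x 22 mm; its centre.
Things that resemble listed ones, but are neither listed nor needed, are in the scene too. Of the things like the carrier, leave any that is turquoise; of the rest the smaller one is meant.

How it is judged:
By the outcome, as a careful person would: the job done as asked, in the order asked, and still so for the second after the job is handed in, while the arm keeps its last pose, push and grip.
It also fails if it takes over 64 s, if anything falls off the work surface, if the arm or the gripper's body presses on something with over 40 N, if the wrist force passes 120 N, or if a joint passes its speed limit or range.

ROBOT

A 6-joint arm with a two-finger parallel gripper is mounted at the origin on the work surface. World frame = base frame: x ahead of the robot, y to its left, z up, the work surface at z = 0. Lengths are in mm, angles in rad, forces in N, time in s.
With the tool pointing down it reaches from about 275 to 725 mm from the base axis. Payload 15.9 kg.
Tool frame: the origin (TCP) lies at the very end of the fingers, on their centre line; the grasp point (between the pads) lies 19 mm behind it; z points along the fingers, y is the direction in which the jaws open and shut (so a half turn about z gives the same grasp; the last joint's range is limited). The gripper opens to 85 mm and grips with 20 to 120 N. Pads are 22 mm wide; open, the fingers measure 114 mm over their backs; the gripper's body (76 mm by 85 mm) begins 54 mm behind the grasp point. The pads swing forward as they close: fully open they stand 13 mm farther back than shut.
Start: joints at [1.343, 0.213, -0.034, 1.323, 0, 1.571], TCP at [112.912, 487.069, 231.306] pointing down, gripper open.
Joint ranges: [-2.98, 2.98], [-0.74, 1.72], [-1.14, 1.35], [-2.1, 2.04], [-1.57, 1.44], [-3.14, 3.14]. Speed limits (rad/s): [1.89, 1.89, 2.39, 2.57, 3.14, 3.14].

INTERFACE

Orientations are given as [roll, pitch, yaw] about the fixed x, y, z axes, in that order (R = Rz(yaw) Ry(pitch) Rx(roll)).
In Python, from bench import bot gives the robot as it stands.
- The arm moves only by the tool apply_moves, never from a script. Its argument "rows" is a list of rows, each an object of numbers: "dx", "dy", "dz": the shift along the tool's x, y, z in mm; "spin": the turn about the tool's z in units of 8 degrees (1.0 is 8 degrees); "gripper": the opening in per cent of the stroke, from 0 (shut) to 100 (fully open). In form: [{"dx": .., "dy": .., "dz": .., "spin": .., "gripper": ..}, ...]. A call has 1 to 5 rows; each row shifts and turns the pose as measured when the row begins, along the tool's axes as they then stand; what a row does not reach is not made up. A row lasts 1/8 s, in which the tool goes at most 62.5 mm and 10.7 degrees, less where a joint would pass 70% of its speed; a pose out of reach is approached as far as the arm can. A call is refused whole if a number of a shift passes 62.5 or a number of a turn 1, either way. A call with a gripper value outside its range is refused whole. The fingers move at their own pace and stop on an object; "grip_force" is the grip in N (left out, the last holds). Time passes only in rows, so rows that do not move let the fingers close. It gives the time, the measured TCP pose, the force and the opening at its end, in the units of the state.
- bot.read_state(): the state, without advancing time (a new reading comes with each control period).
- bot.camera(name): name is "scene" or "side" or "wrist"; returns (picture, depth): 480x640x3 uint8, red, green, blue; 480x640 float32, mm along the optical axis (not along the pixel's ray), 0 where there is no reading.
- bot.camera_info(name): a dict with "fovy" (degrees; the focal length in pixels is half the picture's height over the tangent of half this angle, whatever the lens; pixels are square), "cx", "cy" (the principal point, pixels), "k1" (the pictures are not rectified: a ray, as slopes to the right and down, at radius r is drawn at 1 + k1 r^2 times it, then the intrinsics apply), "world_from_camera" (4x4, takes a point from camera to world coordinates); the wrist camera has in their place "T_tool_cam" (4x4, takes a point from camera to tool coordinates, whose origin is the TCP and whose axes are the flange's). Camera axes: x right, y up, looking along -z (the intrinsics and any distortion apply to the point x, -y, -z); pixel columns grow to the right and rows downward; lengths in mm; the calibration is good to about 2 mm. A picture is of the moment at which its call begins: read the wrist's pose just before it. camera_info takes no time and is no camera call.
- bot.sign_off(): hands the job in, once; it reports no verdict.
Trained networks look in the newest picture that a camera, given by its name, has taken for a name from the list of things; names that differ only in an ending like _2 or _b are one class to them, and where a whole thing is asked for, a point or a joint stands for the part that bears it (a point fixed in the world has none). Each returns a list of dicts, best first, with "score" (0 to 1); they miss things now and then, are a little off and sometimes report something else, mostly with a low value. They report only what shows in the picture. A call takes as long as a camera call. They do not tell look-alikes from the thing itself.
- bot.cut_out(label, camera): "region" (480x640 bool, what is visible of it) and "pixel" ([column, row] in pixels, amid what is visible of it).
The state is a dict: "time": time; "qpos": joint angles; "qvel": joint speeds; "joint_efforts": joint torques, N m; "ee_pos": TCP position; "tcp_rot": TCP orientation; "force": force on the tool from outside, world axes, zero at the start; "torque": the same for the moment, N m; "width": opening from 0.0 (shut) to 1.0 (fully open).
Only numpy, scipy, OpenCV 4.12 (cv2) and the standard library are available. Lean on these libraries where they do the work, as an engineer would, in place of code of your own. Each camera call takes 0.05 s, during which the arm holds its last target.

## Working session

There is one attempt and no reset: what is moved stays moved. The work goes in short steps, Python scripts to look and compute and a tool call to move; the robot and the scene stay as the last step left them, time stands still between calls to the robot, and variables do not carry over. Pictures are saved under pics/ and viewed, and the job is handed in when it is done.

Besides the shell and the picture viewer there is one more tool, called after ">>>" as name(argument=value, ...) on one line, values as JSON. apply_moves: Moves the arm, as the interface text tells. Its arguments: {"type":"object","properties":{"rows":{"type":"array"},"grip_force":{"type":"number"}},"required":["rows"]}

```bash
mkdir -p pics; ls; cat > h.py <<'E'
import numpy as np,cv2
from bench import bot
from scipy.spatial.transform import Rotation as R
def snap(n,f):
    p,d=bot.camera(n); cv2.imwrite('pics/'+f+'.png',p[:,:,::-1]); np.savez('pics/'+f+'.npz',p=p,d=d); return p,d
def cam(n,st=None):
    i=bot.camera_info(n)
    if n=='wrist':
        st=st or bot.read_state(); T=np.eye(4); T[:3,:3]=R.from_euler('xyz',st['tcp_rot']).as_matrix(); T[:3,3]=st['ee_pos']
        W=T@np.array(i['T_tool_cam'])
    else: W=np.array(i['world_from_camera'])
    f=240/np.tan(np.radians(i['fovy'])/2)
    return dict(W=W,f=f,cx=i['cx'],cy=i['cy'],k1=i['k1'])
def slopes(c,uv):
    uv=np.atleast_2d(np.array(uv,float)); m=np.stack([(uv[:,0]-c['cx'])/c['f'],(uv[:,1]-c['cy'])/c['f']],1); s=m.copy()
    for _ in range(30): s=m/(1+c['k1']*(s**2).sum(1,keepdims=True))
    return s
def atdepth(c,uv,d):
    s=slopes(c,uv); d=np.atleast_1d(d)
    P=np.stack([s[:,0]*d,-s[:,1]*d,-d],1); return P@c['W'][:3,:3].T+c['W'][:3,3]
def atz(c,uv,z):
    s=slopes(c,uv); D=np.stack([s[:,0],-s[:,1],-np.ones(len(s))],1)@c['W'][:3,:3].T; o=c['W'][:3,3]
    return o+D*((z-o[2])/D[:,2])[:,None]
def proj(c,P):
    P=np.atleast_2d(P); q=(P-c['W'][:3,3])@c['W'][:3,:3]; s=np.stack([q[:,0]/-q[:,2],-q[:,1]/-q[:,2]],1)
    s=s*(1+c['k1']*(s**2).sum(1,keepdims=True)); return s*c['f']+[c['cx'],c['cy']]
def cloud(c,d):
    v,u=np.mgrid[0:480,0:640]; return atdepth(c,np.stack([u.ravel(),v.ravel()],1),d.ravel()).reshape(480,640,3)
E
python3 - <<'E'
from h import *
s=bot.read_state(); print(s)
for n in ['scene','side','wrist']:
    snap(n,n+'0'); c=cam(n); print(n,c['W'].round(2).tolist(),c['f'],c['cx'],c['cy'],c['k1'])
E
```

```text
pics
{'time': 0.0, 'qpos': array([ 1.34300407e+00,  2.13367924e-01, -3.50547494e-02,  1.32350234e+00,
        6.52507940e-06,  1.57080939e+00]), 'qvel': array([ 0.00074958, -0.00200186,  0.00071763,  0.00181254, -0.00054296,
        0.00115696]), 'joint_efforts': array([ 3.21722000e-04, -6.86160278e+01,  4.87119806e+01,  1.73747214e-02,
        8.21563549e-05,  1.03561175e-05]), 'ee_pos': array([112.83475615, 486.75231091, 230.81200989]), 'tcp_rot': array([-3.14046397e+00, -6.51033569e-06,  2.91378733e+00]), 'force': array([ 0.15255255,  0.11651086, -0.94968243]), 'torque': array([ 0.01456652, -0.02846813, -0.02901275]), 'width': 1.0024277072931134}
scene [[-0.79, -0.4, 0.46, 1057.68], [0.61, -0.55, 0.57, 716.85], [0.02, 0.74, 0.68, 941.42], [0.0, 0.0, 0.0, 1.0]] 495.0817633353557 307.3760164210505 235.6888411120857 -0.10470437874422105
side [[0.79, 0.48, -0.38, -126.84], [-0.61, 0.61, -0.5, -819.94], [-0.01, 0.62, 0.78, 1374.61], [0.0, 0.0, 0.0, 1.0]] 618.7842955181898 325.3254258913331 243.55719839285902 -0.08580629438801007
wrist [[0.23, -0.94, -0.27, 44.99], [0.97, 0.22, 0.06, 503.28], [-0.0, -0.28, 0.96, 373.24], [0.0, 0.0, 0.0, 1.0]] 335.09554607124653 314.37015603706084 239.60924321458418 -0.05690439831649771
```

View pics/scene0.png

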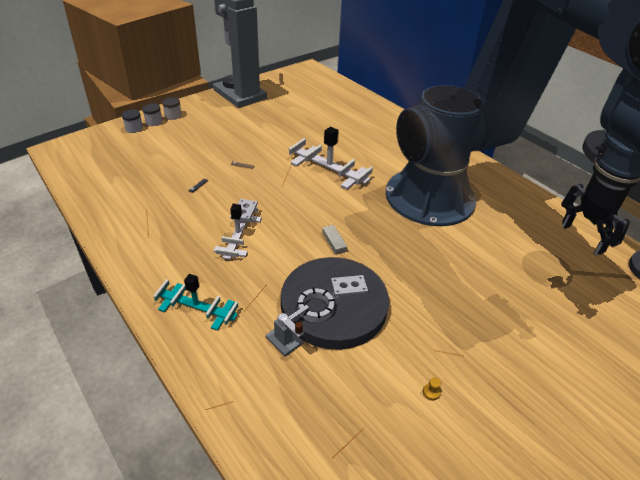

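View pics/side0.png

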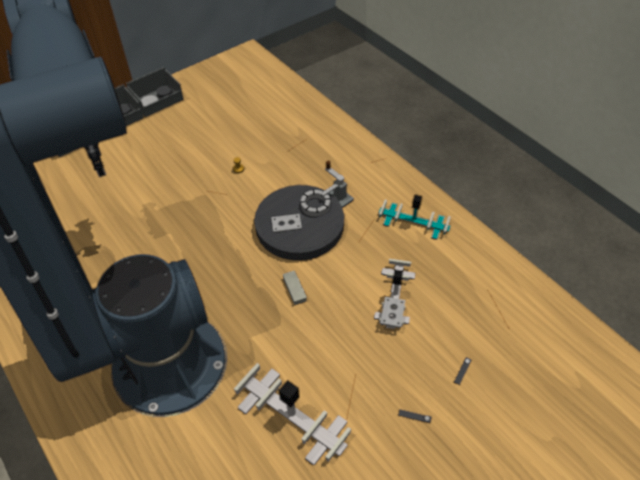

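View pics/wrist0.png

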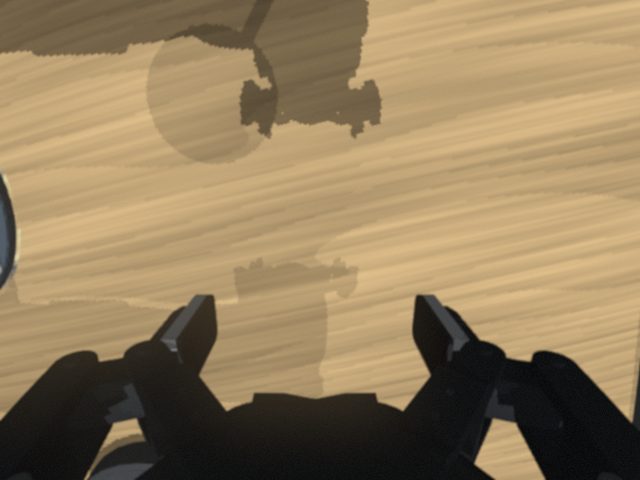

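The scene view shows three carriers: turquoise at (198,300), large empty silver at (330,160), and small silver with a plate at (238,225). The turquoise one is to be left and of the other two the smaller is meant, so it is the one at (238,225). The bright plate lies on the lapper at (350,285). I'll measure both and confirm with enlarged crops.

```bash
python3 - <<'E'
from h import *
for n in ['scene','side']:
    p,d=snap(n,n+'1'); c=cam(n); X=cloud(c,d)
    for l in ['lapped_plate','loaded_plate','carrier','lapper','carrier_grip','dressing_stone_center','seat_gauge_center','reed_stop_a_center']:
        for o in bot.cut_out(l,n)[:3]:
            r=o['region']&(d>0); q=X[r]
            print(n,l,round(o['score'],2),np.round(o['pixel']),r.sum(),np.median(q,0).round(1),np.percentile(q[:,2],[2,98]).round(0))
a=cv2.imread('pics/scene1.png')[180:360,140:410]; b=cv2.imread('pics/side1.png')[170:350,240:460]
cv2.imwrite('pics/crop1.png',cv2.resize(a,None,fx=2.9,fy=2.9,interpolation=cv2.INTER_CUBIC)); cv2.imwrite('pics/crop2.png',cv2.resize(b,None,fx=3.2,fy=3.2,interpolation=cv2.INTER_CUBIC))
E
```

```text
scene lapped_plate 0.8 [347. 285.] 607 [477.6 157.   47.9] [40. 52.]
scene loaded_plate 0.76 [250. 207.] 259 [ 510.7 -246.    37.6] [26. 42.]
scene carrier 0.92 [194. 305.] 1588 [792.2 -31.4  15.1] [  2. 104.]
scene carrier 0.7 [236. 238.] 953 [ 587.5 -186.5   18.3] [ -0. 105.]
scene carrier 0.67 [330. 159.] 1566 [ 163.4 -295.2   23.6] [ -1. 145.]
scene lapper 0.86 [324. 310.] 8400 [555.8 185.2  40.5] [ 3. 90.]
scene carrier_grip 0.71 [330. 160.] 1553 [ 164.5 -292.1   24.1] [  0. 145.]
scene carrier_grip 0.56 [236. 238.] 829 [ 595.8 -181.8   18.6] [  2. 105.]
scene carrier_grip 0.56 [194. 302.] 1573 [790.8 -29.9  14.5] [ -1. 104.]
scene dressing_stone_center 0.82 [335. 236.] 384 [382.   -7.7  21.5] [ 5. 26.]
scene seat_gauge_center 0.74 [431. 389.] 316 [512.  466.8  14.7] [-0. 46.]
scene reed_stop_a_center 0.59 [195. 186.] 52 [ 564.1 -461.     4. ] [-1.  8.]
side lapped_plate 0.7 [283. 223.] 447 [472.9 154.6  46.1] [36. 54.]
side lapped_plate 0.17 [395. 277.] 636 [ 585.2 -190.6   19.6] [  1. 106.]
side loaded_plate 0.94 [392. 313.] 534 [ 518.6 -250.5   36.8] [20. 44.]
side carrier 0.98 [414. 216.] 858 [788.6 -42.7  13.6] [ -2. 105.]
side carrier 0.97 [292. 409.] 3689 [ 158.4 -312.7   19.4] [ -2. 146.]
side carrier 0.64 [394. 274.] 721 [ 582.3 -192.8   17.9] [  1. 106.]
side lapper 0.73 [303. 218.] 5574 [527.4 138.5  39.5] [ 6. 87.]
side carrier_grip 0.92 [397. 276.] 604 [ 583.8 -190.6   23.1] [  3. 106.]
side carrier_grip 0.83 [416. 218.] 1087 [789.2 -41.8  13. ] [ -5. 104.]
side carrier_grip 0.55 [294. 409.] 3721 [ 158.  -313.    19.5] [ -2. 146.]
side dressing_stone_center 0.79 [295. 286.] 467 [372.6 -24.3  20. ] [ 0. 27.]
side seat_gauge_center 0.62 [240. 165.] 149 [505.4 460.   14.7] [-4. 47.]
side reed_stop_a_center 0.58 [462. 373.] 185 [ 553.1 -469.3    3.8] [-2. 10.]
```

View pics/crop1.png

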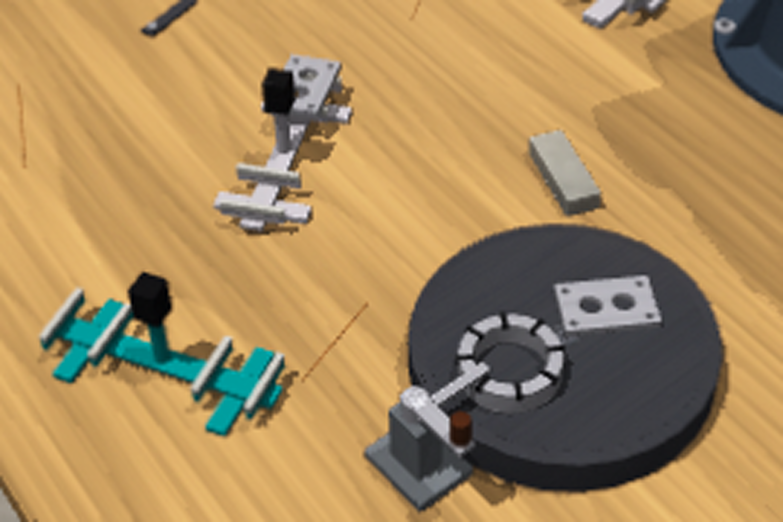

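View pics/crop2.png

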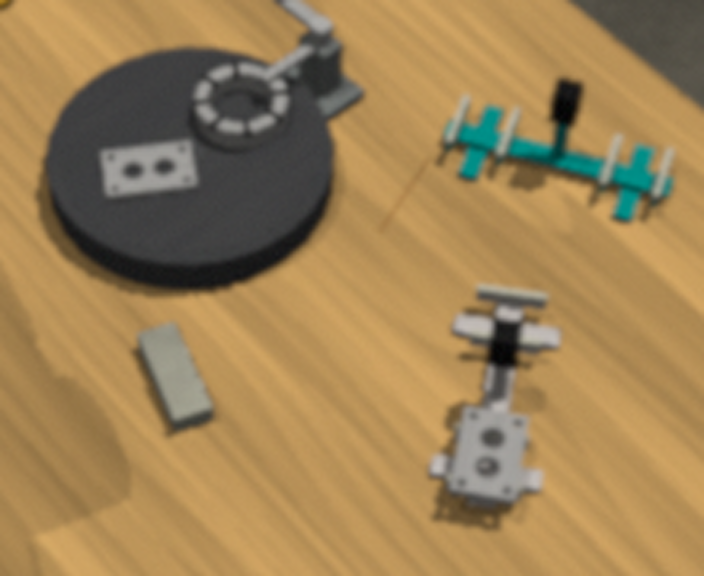

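Both crops confirm it: the small silver carrier holds one plate, and its free rails are toward lower left in scene (236,238). Next I get coarse poses.

```bash
cat >> h.py <<'E'
def rectz(c,region,z):
    """min-area rectangle of a mask, mapped to the plane z: centre, long-side yaw, sizes"""
    cs,_=cv2.findContours(region.astype(np.uint8),cv2.RETR_EXTERNAL,cv2.CHAIN_APPROX_NONE); k=max(cs,key=cv2.contourArea)[:,0]
    P=atz(c,k,z)[:,:2].astype(np.float32); (ce,(w,h),a)=cv2.minAreaRect(P)
    if w<h: a+=90; w,h=h,w
    return np.array(ce).round(1),round((a+90)%180-90,2),(round(w,1),round(h,1))
E
python3 - <<'E'
from h import *
for n in ['scene','side']:
    p,d=bot.camera(n); c=cam(n)
    for l,z in [('lapped_plate',48),('loaded_plate',38)]:
        o=bot.cut_out(l,n)[0]; print(n,l,rectz(c,o['region'],z))
    X=cloud(c,d)
    m=(np.hypot(X[...,0]-590,X[...,1]+190)<150)&(d>0)
    g=m&(X[...,2]>72)&(X[...,2]<106); print('grip',np.median(X[g],0),g.sum(), X[g].min(0),X[g].max(0))
    q=X[m&(X[...,2]>24)&(X[...,2]<45)]; q=q[:,:2]; print(len(q)); mu=q.mean(0);print(cv2.minAreaRect(q.astype(np.float32)))
print(bot.read_state()['time'])
E
```

```text
scene lapped_plate (array([476.1, 157.7]), -28.96, (77.4, 58.0))
scene loaded_plate (array([ 513.2, -243.2]), 53.88, (94.3, 56.0))
grip [ 577.54725003 -193.18822214   94.00372426] 139 [ 556.12168202 -211.97174306   72.07564604] [ 590.1935329  -180.61217236  105.92615698]
455
((568.1021118164062, -203.96978759765625), (217.63075256347656, 62.9434814453125), 40.75321960449219)
side lapped_plate (array([474.7, 152.2]), -25.92, (84.4, 61.6))
side loaded_plate (array([ 518.3, -250.9]), 40.31, (79.8, 51.2))
grip [ 569.63057231 -203.30870348   99.825256  ] 126 [ 557.2031989  -215.1351343    72.63731674] [ 589.55514022 -184.75430953  105.81836155]
679
((569.2913208007812, -204.6649169921875), (218.51229858398438, 59.935237884521484), 41.54704284667969)
1.35
```

```bash
cat >> h.py <<'E'
def plan(x,y,z,yawdeg):
    s=bot.read_state(); M=R.from_euler('xyz',s['tcp_rot']).as_matrix()
    d=M.T@(np.array([x,y,z])-s['ee_pos']); yw=np.degrees(np.arctan2(M[1,0],M[0,0]))
    e=(yawdeg-yw+180)%360-180
    print('t',round(s['time'],2),'pos',s['ee_pos'].round(1),'yaw',yw.round(2),'tool z',M[:,2].round(4),'q',s['qpos'].round(2),'F',s['force'].round(1),'T',s['torque'].round(2),'w',round(s['width'],3))
    print('need d tool',d.round(1),'spin units',round(-e/8,3))
E
python3 -c "
from h import *
plan(475,155,130,152.5)"
```

```text
t 1.35 pos [112.9 487.1 231.3] yaw 166.95 tool z [ 0.  0. -1.] q [ 1.34  0.21 -0.03  1.32 -0.    1.57] F [-0.2  0.2  0.5] T [0.01 0.01 0.03] w 1.001
need d tool [-427.7 -241.7  101.3] spin units 1.806
```

>>> apply_moves(rows=[{"dx": -50, "dy": -28, "dz": 10, "spin": 0.4}, {"dx": -50, "dy": -28, "dz": 10, "spin": 0.4}, {"dx": -50, "dy": -28, "dz": 10, "spin": 0.4}, {"dx": -50, "dy": -28, "dz": 10, "spin": 0.4}, {"dx": -50, "dy": -28, "dz": 10, "spin": 0.2}])

```text
validation failed for argument at $.ro...
```

```bash
python3 -c "
from h import *
plan(475,155,130,152.5)"
```

```text
t 1.35 pos [112.9 487.1 231.3] yaw 166.95 tool z [ 0.  0. -1.] q [ 1.34  0.21 -0.03  1.32 -0.    1.57] F [-0.2  0.2  0.5] T [0.01 0.01 0.03] w 1.001
need d tool [-427.7 -241.7  101.3] spin units 1.806
```

>>> apply_moves(rows=[{"dx": -50, "dy": -28, "dz": 10, "spin": 0.4, "gripper": 100}, {"dx": -50, "dy": -28, "dz": 10, "spin": 0.4, "gripper": 100}, {"dx": -50, "dy": -28, "dz": 10, "spin": 0.4, "gripper": 100}, {"dx": -50, "dy": -28, "dz": 10, "spin": 0.4, "gripper": 100}, {"dx": -50, "dy": -28, "dz": 10, "spin": 0.2, "gripper": 100}])

```text
time: 1.98
ee_pos: [304.6, 269.5, 180.0]
tcp_rot: [3.139, 0.0, 2.662]
force: [0.8, 1.3, -0.9]
width: 1.0
```

```bash
python3 -c "
from h import *
plan(475,155,130,152.5)"
```

```text
t 1.98 pos [304.6 269.5 180. ] yaw 152.51 tool z [ 0.0016  0.0025 -1.    ] q [ 0.72  0.04 -0.37  1.16  0.    1.2 ] F [ 0.8  1.3 -0.9] T [ 0.   -0.02  0.04] w 1.0
need d tool [-204.  -23.   50.] spin units 0.001
```

>>> apply_moves(rows=[{"dx": -50, "dy": -6, "dz": 12, "spin": 0, "gripper": 100}, {"dx": -50, "dy": -6, "dz": 12, "spin": 0, "gripper": 100}, {"dx": -50, "dy": -6, "dz": 13, "spin": 0, "gripper": 100}, {"dx": -50, "dy": -6, "dz": 13, "spin": 0, "gripper": 100}, {"dx": 0, "dy": 0, "dz": 0, "spin": 0, "gripper": 100}])

```text
time: 2.6
ee_pos: [477.4, 148.0, 128.6]
tcp_rot: [3.137, 0.001, 2.656]
force: [-0.6, 0.2, 0.7]
width: 1.0
```

```bash
cat > lookplate.py <<'E'
import sys; from h import *
tag=sys.argv[1]
plan(475,155,130,152.5)
s=bot.read_state(); p,d=snap('wrist',tag); c=cam('wrist',s)
for o in bot.cut_out('lapped_plate','wrist')[:2]:
    print(o['score'],o['pixel'],rectz(c,o['region'],48)); 
print(proj(c,[s['ee_pos'],[475,155,48]]))
E
python3 lookplate.py w1
```

```text
t 2.6 pos [477.4 148.  128.6] yaw 152.2 tool z [ 0.0034  0.0036 -1.    ] q [ 0.3   0.25 -0.25  1.07  0.    0.78] F [-0.6  0.2  0.7] T [-0.    0.06  0.01] w 1.0
need d tool [ 5.4  5.  -1.4] spin units -0.038
0.88 [322.5, 238.7] (array([476. , 155.2]), -29.23, (81.5, 52.7))
[[312.88310519 298.87829381]
 [320.09556631 239.54655673]]
```

View pics/w1.png

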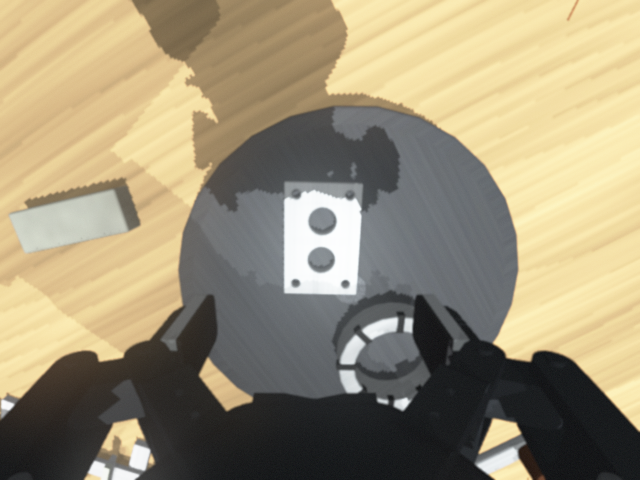

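```bash
python3 -c "
from h import *
plan(476,155.2,60,150.8)"
```

```text
t 2.7 pos [475.8 149.8 129.5] yaw 152.33 tool z [ 0.0037  0.0042 -1.    ] q [ 0.3   0.25 -0.25  1.07  0.    0.79] F [ 0.1 -0.  -0.4] T [-0.06  0.03 -0.  ] w 1.005
need d tool [ 2.4  4.5 69.6] spin units 0.191
```

>>> apply_moves(rows=[{"dx": 2.4, "dy": 4.5, "dz": 15, "spin": 0.19, "gripper": 76}, {"dx": 0, "dy": 0, "dz": 25, "spin": 0, "gripper": 76}, {"dx": 0, "dy": 0, "dz": 25, "spin": 0, "gripper": 76}, {"dx": 0, "dy": 0, "dz": 0, "spin": 0, "gripper": 76}, {"dx": 0, "dy": 0, "dz": 0, "spin": 0, "gripper": 76}])

```text
time: 3.32
ee_pos: [473.0, 160.0, 62.8]
tcp_rot: [3.134, 0.002, 2.633]
force: [0.5, 0.0, -0.3]
width: 0.76
```

```bash
sed -i 's/^plan.*/plan(476,155.2,40,150.8)/' lookplate.py; python3 lookplate.py w2
```

```text
t 3.33 pos [473.  160.   62.8] yaw 150.87 tool z [ 0.0051  0.0055 -1.    ] q [ 0.32  0.3  -0.36  0.9   0.    0.83] F [ 0.5  0.  -0.3] T [-0.03  0.04 -0.02] w 0.76
need d tool [-4.9 -2.9 22.7] spin units 0.009
0.69 [311.8, 287.4] (array([475.6, 155.8]), -29.23, (81.3, 52.1))
[[312.85046729 298.91372419]
 [306.17572351 293.48379529]]
```

View pics/w2.png

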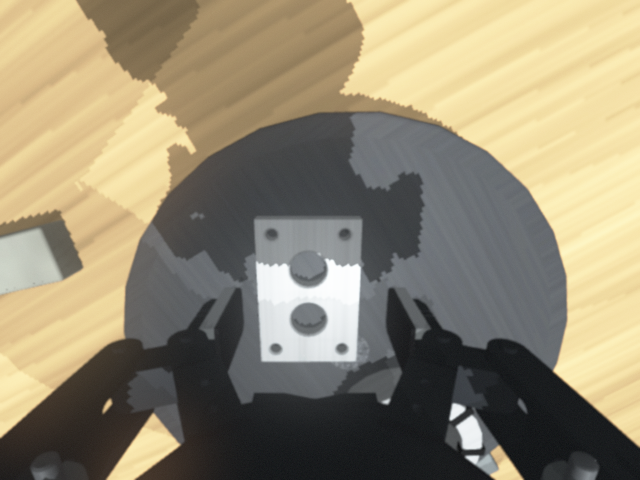

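>>> apply_moves(rows=[{"dx": -4.5, "dy": -2.6, "dz": 0, "spin": 0, "gripper": 76}, {"dx": 0, "dy": 0, "dz": 15, "spin": 0, "gripper": 76}, {"dx": 0, "dy": 0, "dz": 0, "spin": 0, "gripper": 76}])

```text
time: 3.8
ee_pos: [477.0, 155.3, 48.0]
tcp_rot: [3.133, 0.004, 2.633]
force: [0.3, -0.2, -0.6]
width: 0.759
```

```bash
python3 -c "
from h import *
plan(475.7,155.6,38.5,150.8)"
```

```text
t 3.8 pos [477.  155.3  48. ] yaw 150.83 tool z [ 0.0075  0.0062 -1.    ] q [ 0.31  0.32 -0.38  0.86  0.    0.82] F [ 0.3 -0.2 -0.6] T [-0.01 -0.01  0.05] w 0.759
need d tool [ 1.3 -0.4  9.4] spin units 0.004
```

>>> apply_moves(rows=[{"dx": 1, "dy": 0, "dz": 9, "spin": 0, "gripper": 76}, {"dx": 0, "dy": 0, "dz": 0, "spin": 0, "gripper": 40}, {"dx": 0, "dy": 0, "dz": 0, "spin": 0, "gripper": 40}, {"dx": 0, "dy": 0, "dz": 0, "spin": 0, "gripper": 40}], grip_force=40)

```text
time: 4.3
ee_pos: [476.0, 155.7, 38.2]
tcp_rot: [3.133, 0.003, 2.632]
force: [-0.8, 0.3, -0.7]
width: 0.589
```

```bash
sed -i 's/^plan.*/plan(475.7,155.6,38.5,150.8)/' lookplate.py; python3 lookplate.py w3
```

```text
t 4.3 pos [476.  155.7  38.2] yaw 150.82 tool z [ 0.0071  0.0059 -1.    ] q [ 0.31  0.33 -0.39  0.84  0.    0.82] F [-0.8  0.3 -0.7] T [-0.11  0.08 -0.01] w 0.589
need d tool [ 0.2 -0.2 -0.3] spin units 0.003
0.61 [316.0, 299.4] (array([476. , 156.5]), -29.36, (81.1, 52.1))
[[312.8502603  298.91748088]
 [310.43320658 307.93815931]]
```

View pics/w3.png

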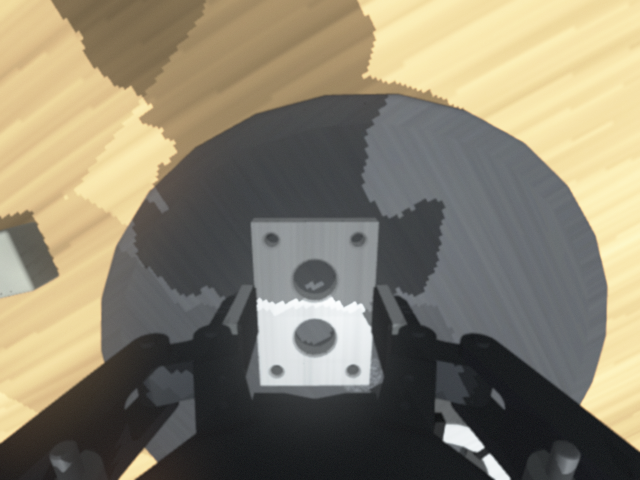

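>>> apply_moves(rows=[{"dx": 0, "dy": 0, "dz": 0, "spin": 0, "gripper": 40}, {"dx": 0, "dy": 0, "dz": -10, "spin": 0, "gripper": 40}, {"dx": 0, "dy": 0, "dz": -25, "spin": 0, "gripper": 40}, {"dx": 0, "dy": 0, "dz": -35, "spin": 0, "gripper": 40}, {"dx": 0, "dy": 0, "dz": 0, "spin": 0, "gripper": 40}], grip_force=50)

```text
time: 5.03
ee_pos: [475.1, 155.2, 111.7]
tcp_rot: [3.133, 0.003, 2.632]
force: [0.6, 0.6, -2.8]
width: 0.591
```

```bash
python3 - <<'E'
from h import *
plan(623,-157,150,41)
s=bot.read_state(); p,d=snap('wrist','w4'); c=cam('wrist',s)
o=bot.cut_out('lapped_plate','wrist')[0]
for z in [s['ee_pos'][2]+7,s['ee_pos'][2]+10,s['ee_pos'][2]+13]: print(z,rectz(c,o['region'],z))
E
```

```text
t 5.03 pos [475.1 155.2 111.7] yaw 150.82 tool z [ 0.0066  0.006  -1.    ] q [ 0.31  0.26 -0.28  1.02  0.    0.82] F [ 0.6  0.6 -2.8] T [-0.05 -0.    0.04] w 0.591
need d tool [-281.4 -200.2  -39.2] spin units 13.728
118.65215656682376 (array([476.5, 155.3]), -29.29, (82.7, 53.9))
121.65215656682376 (array([475.1, 156.1]), -29.29, (80.9, 52.7))
124.65215656682376 (array([473.7, 156.8]), -29.29, (79.0, 51.5))
```

View pics/w4.png

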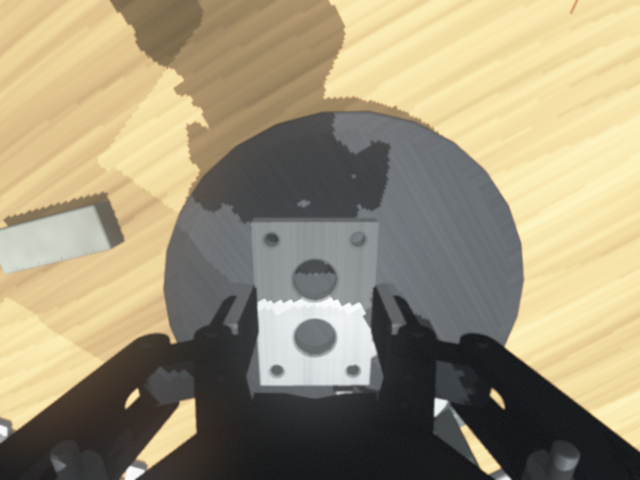

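```bash
python3 - <<'E'
import numpy as np
y=150.8
for k in range(14):
    a=np.radians(y-7.84*k); wx,wy=93/14,-359/14
    print(k,round(wx*np.cos(a)+wy*np.sin(a)),round(wx*np.sin(a)-wy*np.cos(a)))
E
```

```text
0 -18 -19
1 -21 -16
2 -23 -13
3 -24 -10
4 -26 -7
5 -26 -3
6 -26 0
7 -26 4
8 -25 7
9 -24 11
10 -22 14
11 -20 17
12 -18 20
13 -15 22
```

>>> apply_moves(rows=[{"dx": -18, "dy": -19, "dz": -16, "spin": 0.98, "gripper": 40}, {"dx": -21, "dy": -16, "dz": -16, "spin": 0.98, "gripper": 40}, {"dx": -23, "dy": -13, "dz": -16, "spin": 0.98, "gripper": 40}, {"dx": -24, "dy": -10, "dz": -16, "spin": 0.98, "gripper": 40}, {"dx": -26, "dy": -7, "dz": -16, "spin": 0.98, "gripper": 40}])

```text
time: 5.75
ee_pos: [503.6, 24.0, 184.1]
tcp_rot: [-3.135, -0.006, 1.931]
force: [0.3, 0.0, -1.4]
width: 0.588
```

>>> apply_moves(rows=[{"dx": -26, "dy": -3, "dz": 0, "spin": 0.98, "gripper": 40}, {"dx": -26, "dy": 0, "dz": 0, "spin": 0.98, "gripper": 40}, {"dx": -26, "dy": 4, "dz": 0, "spin": 0.98, "gripper": 40}, {"dx": -25, "dy": 7, "dz": 0, "spin": 0.98, "gripper": 40}, {"dx": -24, "dy": 11, "dz": 0, "spin": 0.98, "gripper": 40}])

```text
time: 6.38
ee_pos: [531.4, -107.7, 178.4]
tcp_rot: [-3.125, 0.001, 1.223]
force: [-0.0, -0.0, -2.6]
width: 0.59
```

```bash
python3 -c "
from h import *
plan(568,-204,190,41)"
```

```text
t 6.38 pos [ 531.4 -107.7  178.4] yaw 70.09 tool z [-0.0155  0.0045 -0.9999] q [-0.2   0.33 -0.01  1.24  0.    1.72] F [-0.  -0.  -2.6] T [ 0.02 -0.05  0.  ] w 0.59
need d tool [-78.1  67.  -12.6] spin units 3.636
```

>>> apply_moves(rows=[{"dx": -20, "dy": 11, "dz": -3, "spin": 0.91, "gripper": 40}, {"dx": -18, "dy": 14, "dz": -3, "spin": 0.91, "gripper": 40}, {"dx": -15, "dy": 17, "dz": -3, "spin": 0.91, "gripper": 40}, {"dx": -13, "dy": 19, "dz": -3, "spin": 0.9, "gripper": 40}, {"dx": 0, "dy": 0, "dz": 0, "spin": 0, "gripper": 40}])

```text
time: 7.0
ee_pos: [547.6, -201.0, 182.6]
tcp_rot: [-3.119, 0.015, 0.696]
force: [-0.2, 0.7, -2.3]
width: 0.588
```

```bash
python3 - <<'E'
from h import *
plan(568,-204,190,41)
s=bot.read_state(); p,d=snap('wrist','w5'); c=cam('wrist',s)
for l in ['carrier','loaded_plate','carrier_grip']:
  for o in bot.cut_out(l,'wrist')[:2]: print(l,o['score'],o['pixel'],rectz(c,o['region'],38))
X=cloud(c,d); u=np.array([np.cos(np.radians(41)),np.sin(np.radians(41))])
E
```

```text
t 7.0 pos [ 547.6 -201.   182.6] yaw 39.89 tool z [-0.0258  0.0077 -0.9996] q [-0.35  0.42  0.13  1.31 -0.    2.09] F [-0.2  0.7 -2.3] T [ 0.02 -0.04 -0.01] w 0.588
need d tool [13.6 15.3 -7.9] spin units -0.139
carrier 0.71 [139.4, 465.4] (array([ 178.8, -230.3]), 0.65, (61.6, 20.7))
carrier 0.67 [337.3, 122.9] (array([ 603.8, -163.8]), 26.69, (117.2, 81.3))
loaded_plate 0.98 [324.9, 276.2] (array([ 512.6, -236.7]), 39.68, (33.1, 22.1))
carrier_grip 0.68 [143.2, 467.1] (array([ 177.9, -229.5]), -5.33, (56.6, 21.3))
carrier_grip 0.66 [339.2, 125.1] (array([ 603.6, -164.1]), 27.17, (117.7, 81.0))
```

View pics/w5.png

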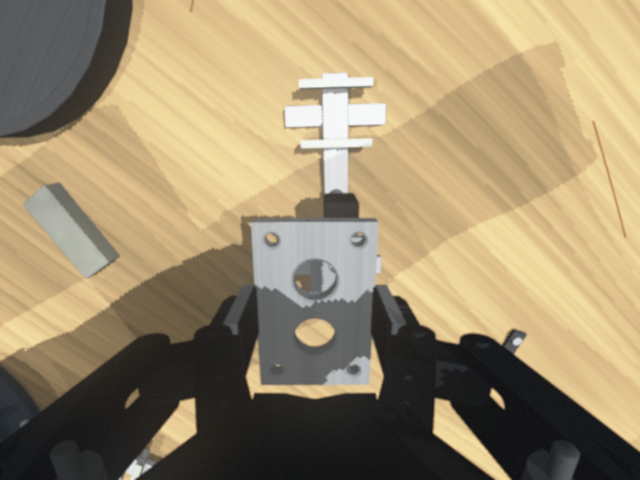

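```bash
cat > rails.py <<'E'
from h import *
import sys
def run(tag,s):
    D=np.load('pics/'+tag+'.npz'); p,d=D['p'],D['d']; c=cam('wrist',s); X=cloud(c,d)
    # rail pixels by height
    m=((X[...,2]>24)&(X[...,2]<36)&(d>0)&(np.hypot(X[...,0]-623,X[...,1]+157)<70)).astype(np.uint8)
    cv2.imwrite('pics/'+tag+'_m.png',m*255)
    n,L,S,C=cv2.connectedComponentsWithStats(m)
    for i in range(1,n):
        if S[i,4]>120: 
            print(S[i],rectz(c,L==i,30),np.median(X[L==i][:,2]))
E
python3 - <<'E'
from rails import *
s=bot.read_state(); run('w5',s)
im=cv2.imread('pics/w5.png')[60:220,270:400]; cv2.imwrite('pics/w5c.png',cv2.resize(im,None,fx=4.5,fy=3.7,interpolation=cv2.INTER_NEAREST))
E
```

```text
[299  78  74  11 676] (array([ 646.3, -134.4]), -48.31, (59.5, 7.1)) 30.49168031286564
[301 139  72   9 527] (array([ 610.5, -166.6]), -48.2, (60.4, 6.1)) 30.76180449156368
```

View pics/w5c.png

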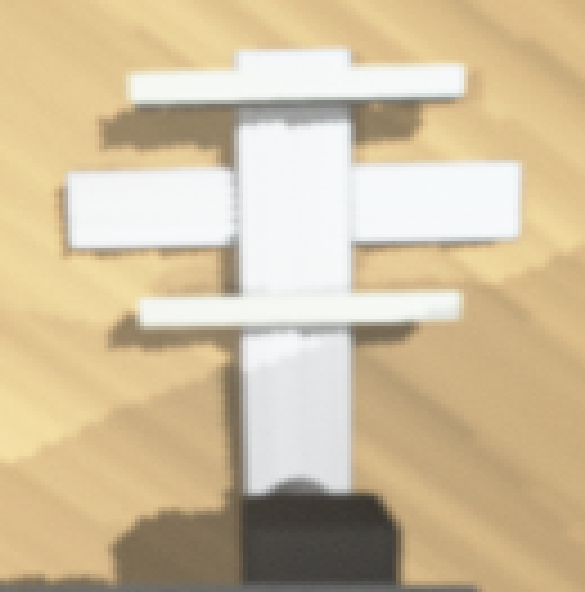

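```bash
python3 -c "
from h import *
plan(627.8,-150.1,80,41.9)"
```

```text
t 7.2 pos [ 547.6 -199.2  183.5] yaw 40.14 tool z [-0.0249  0.0077 -0.9997] q [-0.35  0.42  0.13  1.31 -0.    2.09] F [ 0.   0.6 -2.4] T [-0.    0.    0.05] w 0.586
need d tool [ 94.4  16.4 101.8] spin units -0.221
```

```bash
python3 - <<'E'
from rails import *
for i in range(2):
    s=bot.read_state(); print(s['time'],s['ee_pos'].round(2),s['tcp_rot'].round(4)); snap('wrist','w6%d'%i); run('w6%d'%i,s)
    o=bot.cut_out('lapped_plate','wrist')[0]; c=cam('wrist',s); 
    c2=dict(c); c2['W']=np.array(bot.camera_info('wrist')['T_tool_cam']); print('plate in tool',o['score'],rectz(c2,o['region'],-9.8))
E
```

```text
7.2 [ 547.58 -199.19  183.48] [-3.1196  0.0141  0.7005]
[301  80  74  10 660] (array([ 646.2, -136.7]), -49.75, (59.5, 6.9)) 29.622041134776993
[303 141  71   8 507] (array([ 610.6, -168.3]), -49.63, (59.6, 5.8)) 29.77068963844937
plate in tool 0.91 (array([2. , 0.3]), 0.09, (81.3, 52.0))
7.3 [ 547.77 -199.24  183.88] [-3.1203  0.0139  0.7002]
[301  80  74  11 662] (array([ 646.4, -136.9]), -48.48, (59.6, 7.0)) 29.557846569903802
[303 141  71   8 501] (array([ 610.9, -168.5]), -49.62, (59.6, 5.8)) 29.81658583122652
plate in tool 0.97 (array([1.9, 0.2]), 0.02, (80.9, 52.4))
```

```bash
python3 -c "
from h import *
plan(627.3,-153.4,100,41.5)"
```

```text
t 7.4 pos [ 547.9 -199.4  184.1] yaw 40.09 tool z [-0.024   0.0072 -0.9997] q [-0.35  0.42  0.13  1.31 -0.    2.09] F [ 0.3 -0.4 -1.6] T [ 0.   -0.02  0.03] w 0.592
need d tool [91.5 17.7 82.5] spin units -0.176
```

>>> apply_moves(rows=[{"dx": 30, "dy": 6, "dz": 0, "spin": -0.06, "gripper": 40}, {"dx": 30, "dy": 6, "dz": 0, "spin": -0.06, "gripper": 40}, {"dx": 30, "dy": 6, "dz": 0, "spin": -0.06, "gripper": 40}, {"dx": 0, "dy": 0, "dz": 0, "spin": 0, "gripper": 40}, {"dx": 0, "dy": 0, "dz": 0, "spin": 0, "gripper": 40}])

```text
time: 8.02
ee_pos: [629.8, -152.2, 183.0]
tcp_rot: [-3.121, 0.013, 0.728]
force: [0.7, -0.4, -1.6]
width: 0.589
```

```bash
python3 -c "
from h import *
plan(627.3,-153.4,100,41.5)"
```

```text
t 8.03 pos [ 629.8 -152.2  183. ] yaw 41.71 tool z [-0.0232  0.0067 -0.9997] q [-0.24  0.57  0.36  1.39  0.    2.18] F [ 0.7 -0.4 -1.6] T [-0.01  0.02  0.01] w 0.589
need d tool [-1.6  0.9 83. ] spin units 0.026
```

>>> apply_moves(rows=[{"dx": -0.8, "dy": 0.5, "dz": 28, "spin": 0, "gripper": 40}, {"dx": -0.8, "dy": 0.5, "dz": 28, "spin": 0, "gripper": 40}, {"dx": 0, "dy": 0, "dz": 28, "spin": 0, "gripper": 40}, {"dx": 0, "dy": 0, "dz": 0, "spin": 0, "gripper": 40}, {"dx": 0, "dy": 0, "dz": 0, "spin": 0, "gripper": 40}])

```text
time: 8.65
ee_pos: [625.6, -155.4, 100.0]
tcp_rot: [-3.124, 0.011, 0.726]
force: [0.2, 0.6, -1.0]
width: 0.588
```

```bash
python3 - <<'E'
from rails import *
plan(627.3,-153.4,45,41.5)
s=bot.read_state(); snap('wrist','w7'); snap('scene','s7'); snap('side','d7')
a=cv2.imread('pics/s7.png')[170:280,180:310]; b=cv2.imread('pics/d7.png')[220:350,340:460]
cv2.imwrite('pics/c7.png',np.hstack([cv2.resize(a,(400,400),interpolation=cv2.INTER_CUBIC),cv2.resize(b,(400,400),interpolation=cv2.INTER_CUBIC)]))
E
```

```text
t 8.65 pos [ 625.6 -155.4  100. ] yaw 41.6 tool z [-0.0204  0.0057 -0.9998] q [-0.24  0.58  0.18  1.19  0.    2.17] F [ 0.2  0.6 -1. ] T [-0.03 -0.02 -0.04] w 0.588
need d tool [ 3.2  0.6 54.9] spin units 0.013
```

View pics/c7.png

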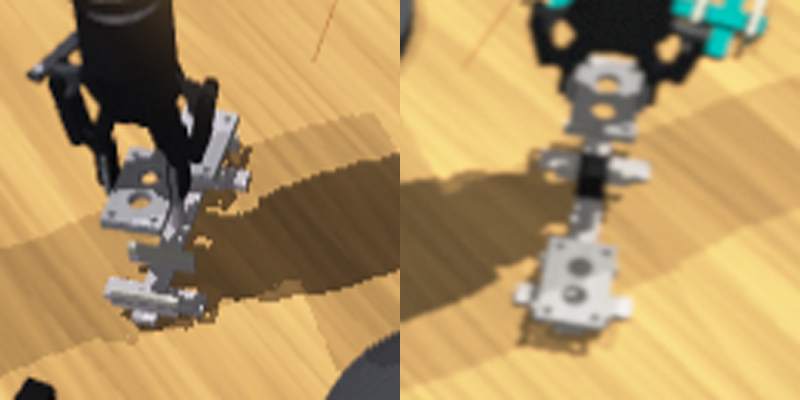

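View pics/w7.png

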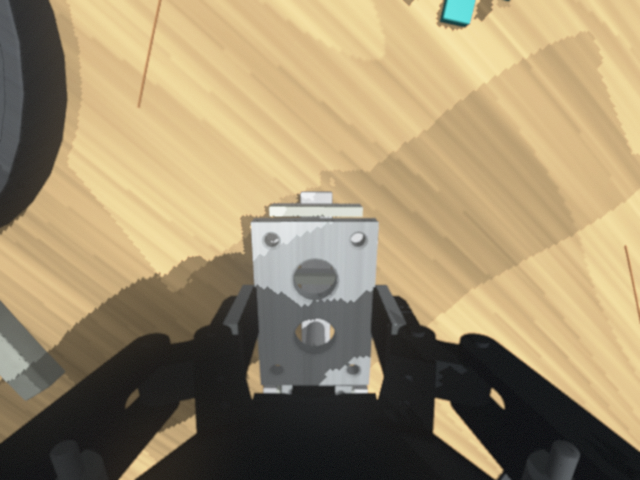

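```bash
python3 - <<'E'
from rails import *
s=bot.read_state(); print(s['ee_pos'].round(1))
c=cam('wrist',s)
a=np.radians(41.5); X=np.array([np.cos(a),np.sin(a),0]); Y=np.array([-np.sin(a),np.cos(a),0]); N=np.array([628.7,-152.45,30])
pts={'outer rail +y':N+27*X+30*Y,'outer rail -y':N+27*X-30*Y,'spine end+':N+34*X+11*Y-[0,0,16],'spine end-':N+34*X-11*Y-[0,0,16]}
for k,v in pts.items(): print(k,proj(c,v).round(1))
a=cv2.imread('pics/w7.png')[170:270,230:400]; cv2.imwrite('pics/w7c.png',cv2.resize(a,None,fx=4.7,fy=4.7,interpolation=cv2.INTER_CUBIC))
E
```

```text
[ 625.9 -155.2   99.7]
outer rail +y [[268.8 207.1]]
outer rail -y [[362.3 207.6]]
spine end+ [[299.7 192.5]]
spine end- [[332.  192.7]]
```

View pics/w7c.png

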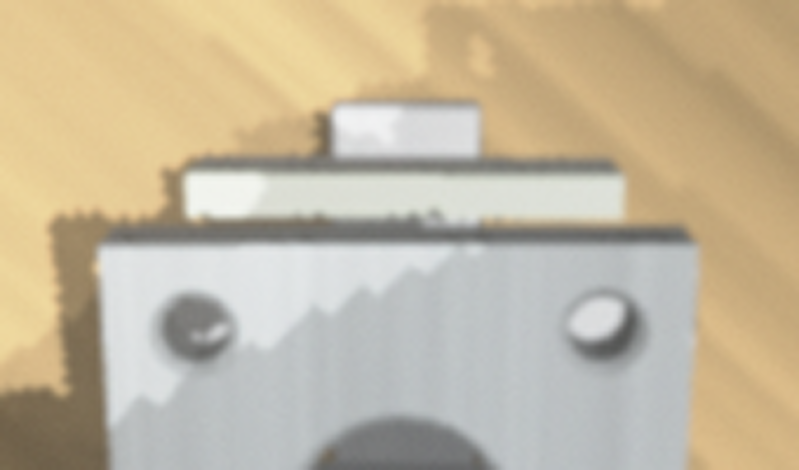

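```bash
python3 -c "
from h import *
plan(627.6,-153.1,36,41.5)"
```

```text
t 8.8 pos [ 625.9 -155.2   99.7] yaw 41.62 tool z [-0.0202  0.0057 -0.9998] q [-0.24  0.58  0.18  1.19  0.    2.17] F [ 0.2  0.  -2.7] T [-0.07 -0.06 -0.02] w 0.588
need d tool [ 3.4  0.6 63.7] spin units 0.015
```

>>> apply_moves(rows=[{"dx": 1.5, "dy": 0.2, "dz": 22, "spin": 0, "gripper": 40}, {"dx": 1.5, "dy": 0.2, "dz": 22, "spin": 0, "gripper": 40}, {"dx": 0, "dy": 0, "dz": 15, "spin": 0, "gripper": 40}, {"dx": 0, "dy": 0, "dz": 0, "spin": 0, "gripper": 40}, {"dx": 0, "dy": 0, "dz": 0, "spin": 0, "gripper": 40}])

```text
time: 9.43
ee_pos: [629.9, -153.9, 43.5]
tcp_rot: [-3.129, 0.008, 0.726]
force: [-0.6, -0.3, -1.8]
width: 0.587
```

```bash
python3 -c "
from h import *
plan(627.6,-153.1,30,41.5)"
```

```text
t 9.43 pos [ 629.9 -153.9   43.5] yaw 41.62 tool z [-0.014   0.0041 -0.9999] q [-0.24  0.62  0.09  1.06  0.    2.18] F [-0.6 -0.3 -1.8] T [-0.06 -0.03  0.  ] w 0.587
need d tool [-1.1 -2.  13.5] spin units 0.015
```

>>> apply_moves(rows=[{"dx": -0.9, "dy": -1.8, "dz": 0, "spin": 0, "gripper": 40}, {"dx": 0, "dy": 0, "dz": 9, "spin": 0, "gripper": 40}, {"dx": 0, "dy": 0, "dz": 0, "spin": 0, "gripper": 40}, {"dx": 0, "dy": 0, "dz": 0, "spin": 0, "gripper": 40}])

```text
time: 9.93
ee_pos: [628.6, -153.3, 35.4]
tcp_rot: [-3.131, 0.007, 0.726]
force: [0.8, 0.7, -2.2]
width: 0.589
```

```bash
python3 -c "
from h import *
plan(627.6,-153.1,30,41.5)
s=bot.read_state();snap('wrist','w8')
c=cam('wrist',s)
a=np.radians(41.5); X=np.array([np.cos(a),np.sin(a),0]); Y=np.array([-np.sin(a),np.cos(a),0]); N=np.array([629,-152.2,30])
for v in [N+27*X+30*Y,N+27*X-30*Y,N+34*X+11*Y-[0,0,16],N+34*X-11*Y-[0,0,16]]: print(proj(c,v).round(1))
a=cv2.imread('pics/w8.png')[180:280,230:400]; cv2.imwrite('pics/w8c.png',cv2.resize(a,None,fx=4.7,fy=4.7,interpolation=cv2.INTER_CUBIC))
"
```

```text
t 9.93 pos [ 628.6 -153.3   35.4] yaw 41.61 tool z [-0.012   0.0037 -0.9999] q [-0.24  0.62  0.07  1.04  0.    2.18] F [ 0.8  0.7 -2.2] T [-0.06 -0.01  0.03] w 0.589
need d tool [-0.6 -0.7  5.4] spin units 0.014
[[247.6 240.9]]
[[377.9 241.5]]
[[291.1 218.4]]
[[335.2 218.6]]
```

View pics/w8c.png

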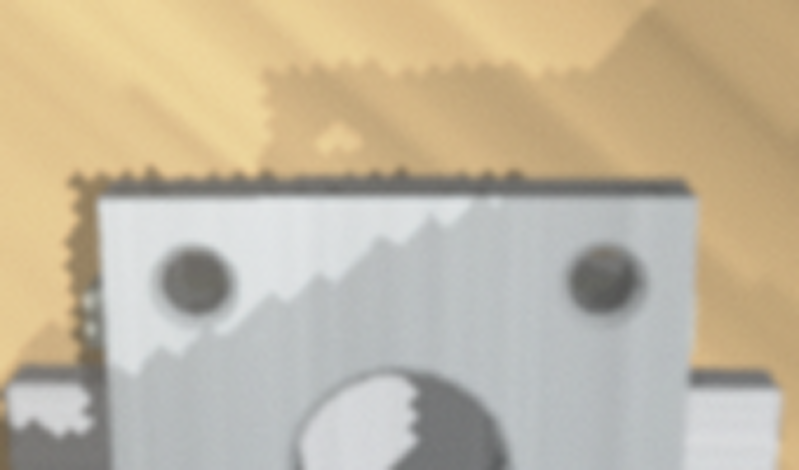

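>>> apply_moves(rows=[{"dx": -0.6, "dy": -0.7, "dz": 4, "spin": 0, "gripper": 40}, {"dx": 0, "dy": 0, "dz": 0, "spin": 0, "gripper": 40}, {"dx": 0, "dy": 0, "dz": 0, "spin": 0, "gripper": 40}])

```text
time: 10.35
ee_pos: [627.5, -153.2, 31.1]
tcp_rot: [-3.131, 0.007, 0.726]
force: [-0.0, 0.7, -3.1]
width: 0.587
```

```bash
python3 -c "
from h import *
plan(627.6,-153.1,28.5,41.5)"
```

```text
t 10.35 pos [ 627.5 -153.2   31.1] yaw 41.61 tool z [-0.0121  0.0036 -0.9999] q [-0.24  0.62  0.06  1.02  0.    2.18] F [-0.   0.7 -3.1] T [-0.05  0.    0.02] w 0.587
need d tool [0.1 0.  2.6] spin units 0.014
```

>>> apply_moves(rows=[{"dx": 0, "dy": 0, "dz": 2, "spin": 0, "gripper": 40}, {"dx": 0, "dy": 0, "dz": 0, "spin": 0, "gripper": 40}])

```text
time: 10.6
ee_pos: [627.5, -153.2, 29.0]
tcp_rot: [-3.131, 0.007, 0.726]
force: [0.0, -0.3, -2.7]
width: 0.593
```

>>> apply_moves(rows=[{"dx": 0, "dy": 0, "dz": 0.8, "spin": 0, "gripper": 40}, {"dx": 0, "dy": 0, "dz": 0, "spin": 0, "gripper": 40}])

```text
time: 10.85
ee_pos: [627.7, -153.2, 28.7]
tcp_rot: [-3.131, 0.006, 0.726]
force: [-1.2, 0.1, -0.6]
width: 0.586
```

>>> apply_moves(rows=[{"dx": 0, "dy": 0, "dz": 0.5, "spin": 0, "gripper": 40}, {"dx": 0, "dy": 0, "dz": 0, "spin": 0, "gripper": 64}, {"dx": 0, "dy": 0, "dz": 0, "spin": 0, "gripper": 76}, {"dx": 0, "dy": 0, "dz": 0, "spin": 0, "gripper": 76}])

```text
time: 11.35
ee_pos: [628.1, -153.3, 28.6]
tcp_rot: [-3.132, 0.006, 0.726]
force: [-0.4, -0.3, 0.1]
width: 0.761
```

```bash
python3 -c "
from h import *
plan(627.6,-153.1,150,41.5)"
```

```text
t 11.35 pos [ 628.1 -153.3   28.6] yaw 41.61 tool z [-0.0105  0.0033 -0.9999] q [-0.24  0.62  0.06  1.02  0.    2.18] F [-0.4 -0.3  0.1] T [-0.06  0.02 -0.01] w 0.761
need d tool [  -1.    -1.6 -121.4] spin units 0.014
```

>>> apply_moves(rows=[{"dx": 0, "dy": 0, "dz": -8, "spin": 0, "gripper": 76}, {"dx": 0, "dy": 0, "dz": -25, "spin": 0, "gripper": 76}, {"dx": 0, "dy": 0, "dz": -35, "spin": 0, "gripper": 100}, {"dx": 0, "dy": 0, "dz": -35, "spin": 0, "gripper": 100}, {"dx": 0, "dy": 0, "dz": -20, "spin": 0, "gripper": 100}])

```text
time: 11.98
ee_pos: [628.5, -153.5, 155.9]
tcp_rot: [-3.131, 0.007, 0.726]
force: [-0.1, -0.2, -0.6]
width: 1.004
```

>>> apply_moves(rows=[{"dx": -30, "dy": 0, "dz": -20, "spin": 0, "gripper": 100}, {"dx": -35, "dy": 0, "dz": -10, "spin": 0, "gripper": 100}, {"dx": -35, "dy": 0, "dz": 0, "spin": 0, "gripper": 100}, {"dx": 0, "dy": 0, "dz": 0, "spin": 0, "gripper": 100}, {"dx": 0, "dy": 0, "dz": 0, "spin": 0, "gripper": 100}])

```text
time: 12.6
ee_pos: [553.8, -221.8, 192.6]
tcp_rot: [-3.136, 0.004, 0.727]
force: [0.5, 1.2, -0.8]
width: 0.999
```

```bash
python3 - <<'E'
from h import *
plan(574,-200,150,41.5)
s=bot.read_state(); snap('wrist','w9'); c=cam('wrist',s)
for l in ['lapped_plate','loaded_plate','carrier']:
  for o in bot.cut_out(l,'wrist')[:3]: print(l,round(o['score'],2),o['pixel'],rectz(c,o['region'],38))
E
```

```text
t 12.6 pos [ 553.8 -221.8  192.6] yaw 41.66 tool z [-0.0062  0.0015 -1.    ] q [-0.38  0.43  0.17  1.32 -0.    2.03] F [ 0.5  1.2 -0.8] T [-0.02 -0.02 -0.03] w 0.999
need d tool [29.8 -2.6 42.5] spin units 0.021
lapped_plate 0.66 [315.6, 103.7] (array([ 628.8, -153.1]), 41.62, (78.3, 52.6))
loaded_plate 0.77 [315.1, 263.0] (array([ 521.4, -248.2]), 40.22, (82.1, 51.1))
carrier 0.86 [311.7, 185.6] (array([ 574.4, -199. ]), 42.33, (63.9, 31.5))
carrier 0.82 [120.3, 461.6] (array([ 163.3, -240.2]), -5.24, (87.7, 61.8))
```

View pics/w9.png

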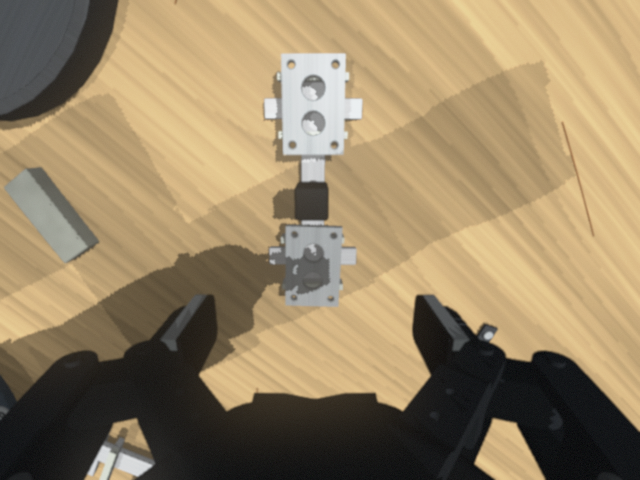

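```bash
python3 - <<'E'
from h import *
plan(575.1,-200.2,69,41.6)
a=cv2.imread('pics/w9.png')[40:320,250:380]; cv2.imwrite('pics/w9c.png',cv2.resize(cv2.rotate(a,cv2.ROTATE_90_CLOCKWISE),None,fx=2.8,fy=2.8,interpolation=cv2.INTER_CUBIC))
s=bot.read_state(); D=np.load('pics/w9.npz'); c=cam('wrist',s); X=cloud(c,D['d'])
m=(X[...,2]>98)&(np.hypot(X[...,0]-575,X[...,1]+200)<40)&(D['d']>0)
print(m.sum(),rectz(c,m,104))
E
```

```text
t 12.8 pos [ 553.9 -221.4  191.9] yaw 41.72 tool z [-0.007   0.0018 -1.    ] q [-0.38  0.43  0.17  1.32 -0.    2.03] F [0.1 0.  0.2] T [-0.04  0.02  0.  ] w 0.996
need d tool [ 30.4  -1.  122.8] spin units 0.015
30103 (array([ 425.9, -329.3]), -47.74, (343.6, 139.6))
```

View pics/w9c.png

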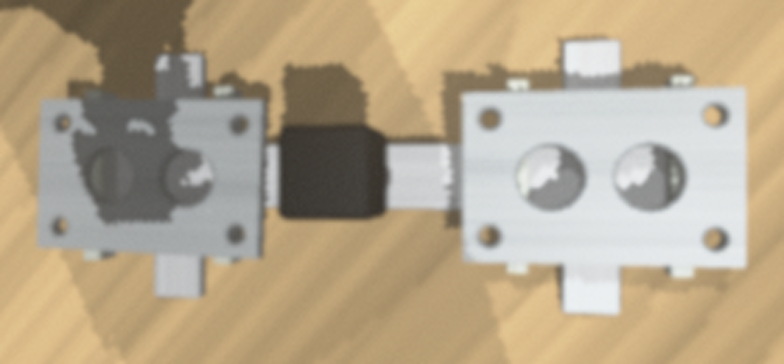

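>>> apply_moves(rows=[{"dx": 15, "dy": -0.5, "dz": 20, "spin": 0.01, "gripper": 100}, {"dx": 15, "dy": -0.5, "dz": 25, "spin": 0, "gripper": 80}, {"dx": 0, "dy": 0, "dz": 20, "spin": 0, "gripper": 70}, {"dx": 0, "dy": 0, "dz": 0, "spin": 0, "gripper": 70}, {"dx": 0, "dy": 0, "dz": 0, "spin": 0, "gripper": 70}])

```text
time: 13.42
ee_pos: [577.6, -198.1, 125.2]
tcp_rot: [-3.136, 0.004, 0.73]
force: [0.4, 0.4, -0.4]
width: 0.699
```

```bash
python3 - <<'E'
from h import *
plan(575.1,-200.2,69,41.6)
s=bot.read_state(); p,d=snap('wrist','w10'); c=cam('wrist',s); X=cloud(c,d)
m=(np.abs(X[...,2]-104)<4)&(np.hypot(X[...,0]-575,X[...,1]+200)<30)&(d>0)
print(m.sum(),np.argwhere(m).min(0),np.argwhere(m).max(0),rectz(c,m,104) if m.any() else '')
E
```

```text
t 13.43 pos [ 577.6 -198.1  125.2] yaw 41.8 tool z [-0.0068  0.0018 -1.    ] q [-0.33  0.48  0.08  1.18 -0.    2.08] F [ 0.4  0.4 -0.4] T [ 0.02 -0.07  0.  ] w 0.699
need d tool [-3.1  0.2 56.2] spin units 0.026
1872 [265 291] [308 335] (array([ 575.9, -199.2]), 40.6, (24.7, 23.7))
```

View pics/w10.png

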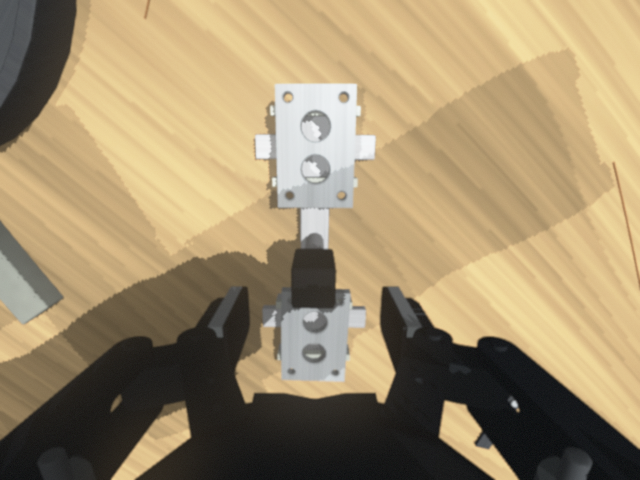

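>>> apply_moves(rows=[{"dx": -2.4, "dy": 0, "dz": 8, "spin": 0.03, "gripper": 65}, {"dx": 0, "dy": 0, "dz": 15, "spin": 0, "gripper": 60}, {"dx": 0, "dy": 0, "dz": 15, "spin": 0, "gripper": 60}, {"dx": 0, "dy": 0, "dz": 10, "spin": 0, "gripper": 60}, {"dx": 0, "dy": 0, "dz": 0, "spin": 0, "gripper": 60}])

```text
time: 14.1
ee_pos: [575.2, -200.1, 74.3]
tcp_rot: [-3.136, 0.004, 0.725]
force: [-0.3, 0.3, -0.1]
width: 0.601
```

```bash
python3 - <<'E'
from h import *
plan(575.6,-199.5,68,41.5)
snap('wrist','w11')
E
```

```text
t 14.1 pos [ 575.2 -200.1   74.3] yaw 41.51 tool z [-0.0064  0.0016 -1.    ] q [-0.33  0.51 -0.01  1.06 -0.    2.08] F [-0.3  0.3 -0.1] T [-0.01 -0.02 -0.01] w 0.601
need d tool [ 0.7 -0.2  6.3] spin units 0.001
```

View pics/w11.png

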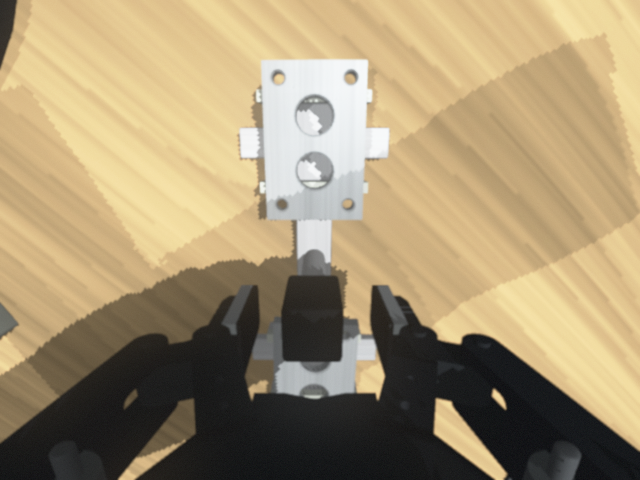

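>>> apply_moves(rows=[{"dx": 0.5, "dy": -0.2, "dz": 6, "spin": 0, "gripper": 55}, {"dx": 0, "dy": 0, "dz": 0, "spin": 0, "gripper": 40}, {"dx": 0, "dy": 0, "dz": 0, "spin": 0, "gripper": 32}, {"dx": 0, "dy": 0, "dz": 0, "spin": 0, "gripper": 25}, {"dx": 0, "dy": 0, "dz": 0, "spin": 0, "gripper": 10}], grip_force=40)

```text
time: 14.78
ee_pos: [576.2, -199.6, 69.3]
tcp_rot: [-3.138, 0.003, 0.725]
force: [-0.9, 0.4, -2.7]
width: 0.277
```

>>> apply_moves(rows=[{"dx": 0, "dy": 0, "dz": 0, "spin": 0, "gripper": 10}, {"dx": 0, "dy": 0, "dz": 0, "spin": 0, "gripper": 10}, {"dx": 0, "dy": 0, "dz": 0, "spin": 0, "gripper": 10}], grip_force=90)

```text
time: 15.15
ee_pos: [576.2, -199.6, 69.4]
tcp_rot: [-3.138, 0.003, 0.725]
force: [-0.5, 2.1, -1.5]
width: 0.267
```

```bash
python3 - <<'E'
from h import *
plan(575.6,-199.5,168,41.5)
s=bot.read_state();snap('wrist','w12');c=cam('wrist',s)
for l in ['lapped_plate']:
  for o in bot.cut_out(l,'wrist')[:2]: print(l,round(o['score'],2),o['pixel'],rectz(c,o['region'],38))
E
```

```text
t 15.15 pos [ 576.2 -199.6   69.4] yaw 41.52 tool z [-0.0046  0.0012 -1.    ] q [-0.33  0.52 -0.02  1.04 -0.    2.08] F [-0.5  2.1 -1.5] T [0.08 0.05 0.07] w 0.267
need d tool [ -0.6  -0.9 -98.6] spin units 0.003
lapped_plate 0.93 [318.5, 140.3] (array([ 629.1, -153.4]), 41.59, (79.9, 52.5))
```

View pics/w12.png

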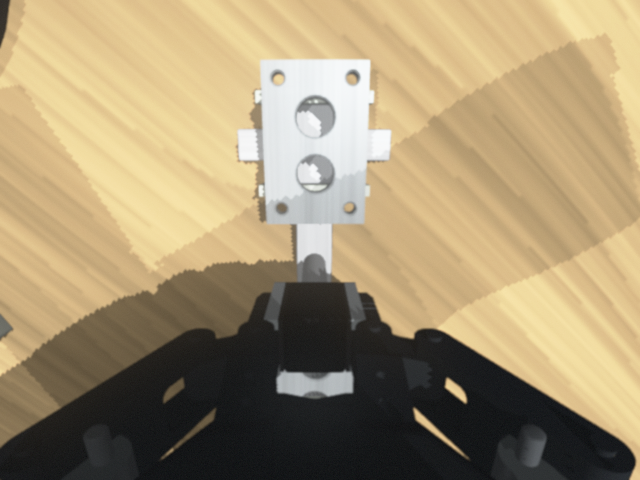

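>>> apply_moves(rows=[{"dx": 0, "dy": 0, "dz": -2, "spin": 0, "gripper": 10}, {"dx": 0, "dy": 0, "dz": -4, "spin": 0, "gripper": 10}, {"dx": 0, "dy": 0, "dz": -6, "spin": 0, "gripper": 10}, {"dx": 0, "dy": 0, "dz": -6, "spin": 0, "gripper": 10}, {"dx": 0, "dy": 0, "dz": -4, "spin": 0, "gripper": 10}])

```text
time: 15.88
ee_pos: [575.4, -199.6, 91.6]
tcp_rot: [-3.136, 0.004, 0.725]
force: [-0.3, 0.5, -8.9]
width: 0.265
```

```bash
python3 - <<'E'
from h import *
plan(576,-199.6,169,41.5)
snap('wrist','w13')
E
```

```text
t 15.88 pos [ 575.4 -199.6   91.6] yaw 41.51 tool z [-0.007   0.0018 -1.    ] q [-0.33  0.5   0.02  1.1  -0.    2.08] F [-0.3  0.5 -8.9] T [-0.02 -0.07 -0.01] w 0.265
need d tool [  0.1  -0.1 -77.4] spin units 0.002
```

View pics/w13.png

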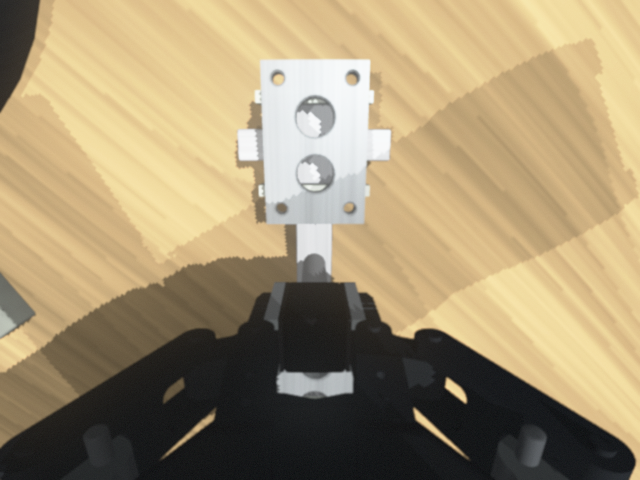

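>>> apply_moves(rows=[{"dx": 0, "dy": 0, "dz": -5, "spin": 0, "gripper": 10}, {"dx": 0, "dy": 0, "dz": -9, "spin": 0, "gripper": 10}, {"dx": 0, "dy": 0, "dz": -11, "spin": 0, "gripper": 10}, {"dx": 0, "dy": 0, "dz": -9, "spin": 0, "gripper": 10}, {"dx": 0, "dy": 0, "dz": -5, "spin": 0, "gripper": 10}])

```text
time: 16.55
ee_pos: [576.0, -199.7, 134.1]
tcp_rot: [-3.136, 0.004, 0.725]
force: [-0.1, -0.8, -8.8]
width: 0.27
```

```bash
python3 -c "
from h import *
plan(576,-199.6,169,41.5)"
```

```text
t 16.55 pos [ 576.  -199.7  134.1] yaw 41.52 tool z [-0.0061  0.0014 -1.    ] q [-0.33  0.48  0.09  1.19 -0.    2.08] F [-0.1 -0.8 -8.8] T [-0.07 -0.   -0.02] w 0.27
need d tool [ -0.   -0.3 -34.9] spin units 0.002
```

>>> apply_moves(rows=[{"dx": 0, "dy": 0, "dz": -6, "spin": 0, "gripper": 10}, {"dx": 0, "dy": 0, "dz": -10, "spin": 0, "gripper": 10}, {"dx": 0, "dy": 0, "dz": -10, "spin": 0, "gripper": 10}, {"dx": 0, "dy": 0, "dz": -6, "spin": 0, "gripper": 10}, {"dx": 0, "dy": 0, "dz": 0, "spin": 0, "gripper": 10}])

```text
time: 17.18
ee_pos: [576.4, -199.8, 168.8]
tcp_rot: [-3.137, 0.003, 0.725]
force: [-0.7, -0.2, -8.6]
width: 0.269
```

>>> apply_moves(rows=[{"dx": 0, "dy": 0, "dz": 0, "spin": 0, "gripper": 10}, {"dx": 0, "dy": 0, "dz": 0, "spin": 0, "gripper": 10}, {"dx": 0, "dy": 0, "dz": 0, "spin": 0, "gripper": 10}])

```text
time: 17.55
ee_pos: [576.0, -199.7, 168.0]
tcp_rot: [-3.136, 0.004, 0.725]
force: [-0.3, -0.0, -7.8]
width: 0.27
```

```bash
python3 - <<'E'
from h import *
plan(576,-199.6,169,41.5)
st=bot.read_state()
snap('wrist','w14'); 
for n,l0 in [('scene','s14'),('side','d14')]:
    p,d=snap(n,l0); c=cam(n); X=cloud(c,d)
    for l in ['lapped_plate','loaded_plate']:
        o=bot.cut_out(l,n)
        if o:
            r=cv2.erode((o[0]['region']&(d>0)).astype(np.uint8),np.ones((3,3)))>0; q=X[r]; q=q[q[:,2]>80]
            A=np.c_[q[:,:2]-q[:,:2].mean(0),np.ones(len(q))]; f=np.linalg.lstsq(A,q[:,2],rcond=None)[0]
            print(n,l,round(o[0]['score'],2),o[0]['pixel'],len(q),np.median(q,0).round(1),'slopes',f[:2].round(3))
a=cv2.imread('pics/s14.png')[130:290,170:330]; b=cv2.imread('pics/d14.png')[180:350,330:500]
cv2.imwrite('pics/c14.png',np.hstack([cv2.resize(a,(400,400),interpolation=cv2.INTER_CUBIC),cv2.resize(b,(400,400),interpolation=cv2.INTER_CUBIC)]))
plan(576,-199.6,169,41.5)
E
```

```text
t 17.55 pos [ 576.  -199.7  168. ] yaw 41.52 tool z [-0.0067  0.0016 -1.    ] q [-0.33  0.46  0.16  1.27 -0.    2.08] F [-0.3 -0.  -7.8] T [-0.03 -0.04  0.  ] w 0.27
need d tool [ 0.1 -0.1 -1. ] spin units 0.002
scene lapped_plate 0.79 [224.8, 214.3] 344 [ 629.5 -149.   136.8] slopes [-0.008  0.016]
scene loaded_plate 0.6 [246.7, 178.3] 109 [ 513.7 -229.9  137.3] slopes [-0.033  0.015]
side lapped_plate 0.73 [396.5, 290.3] 439 [ 518.5 -251.2  136.3] slopes [-0.012 -0.01 ]
side loaded_plate 0.87 [394.8, 292.9] 421 [ 519.8 -250.4  136.1] slopes [-0.022 -0.008]
t 17.9 pos [ 576.1 -199.7  168.2] yaw 41.51 tool z [-0.0064  0.0015 -1.    ] q [-0.33  0.46  0.16  1.27 -0.    2.08] F [ 0.7 -0.2 -7.9] T [ 0.03 -0.06  0.02] w 0.27
need d tool [ 0.  -0.2 -0.8] spin units 0.002
```

View pics/c14.png

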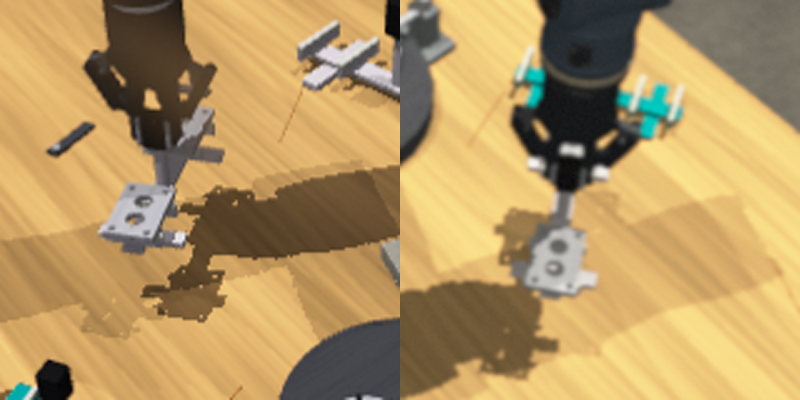

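View pics/w14.png

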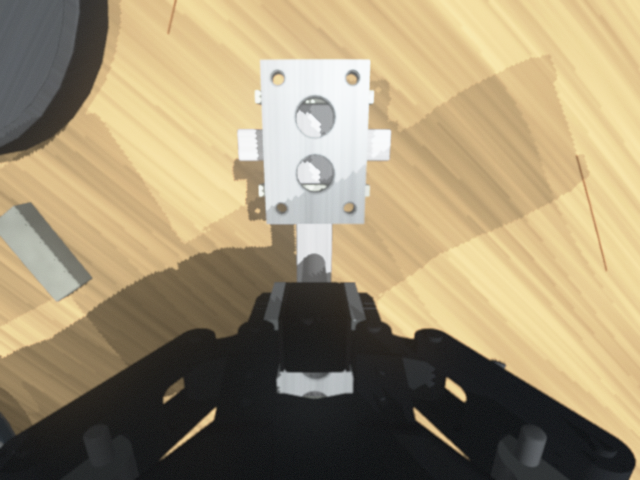

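The carrier hangs level in the gripper with both plates in place. Their tops are at about 136–137 mm, which puts the feet about 99 mm up. The pose is steady and everything is clear, so I am handing in.

```bash
python3 -c "
from h import *
print(bot.sign_off())"
```

```text
the job is handed in; nothing more can be done
None
```

The valve plate is on the free rails of the small silver carrier, and the arm is holding the carrier by its square grip with both plates on it. The job was handed in at about 18 s.

- **Placing:** After release, the wrist camera showed the plate within about 1 mm of the nest centre and about 0.1° from square.
- **Lift:** Both plate tops measure about 136–137 mm up, so the feet are about 99 mm above the worktop. Position held within about 0.2 mm over the last readings. The measured load was about 8 N, which matches the carrier plus two plates. The carrier did not shift in the gripper.
- **Level:** The tool's tilt changed by only about 2 mrad from grip to finish. The plate slopes fitted from the depth images were noisier, mostly 0.01–0.02 and up to 0.03 on the partly hidden loaded plate. I judged that to be measurement noise.
- **Disagreements:** The first carrier position from the two fixed cameras was about 6–8 mm off the close wrist-camera one, so I used the wrist camera. One wrist reading was taken before the arm had settled, so I repeated it. The side-camera detector called the loaded plate "lapped_plate" at the end.

I touched nothing else on the bench, but I did not measure the bystanders again at the end.

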